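# Start the market stall's amplifier: volume to its stop, power on, four clicks up

### The job

Get the stall's amplifier going without a thump from the loudspeaker: first turn the big metal volume knob all the way down (anticlockwise) to its stop, and only then throw the power switch over to on, away from the front of the amplifier. With the power on, turn the volume back up by exactly four clicks and let go; leave the painted figures standing round the amplifier upright where they are.

Things in the scene. Friction and masses are not known exactly. Their poses are not given: they have to be found in the camera images.
- amp: Desk mixer-amplifier: flat dark case 240 mm deep (x), 320 wide (y), grey control panel on top 60 mm above the table. Fixed. Origin on the table under its middle; its front is its -x side, y points left for someone standing at the front, z up. Left part of the panel: columns of small black knobs up to 17 mm high (fixed). Rear edge: a ridge 12 mm high.
- volume_grip (a point): On the volume knob's vertical axis, 22 mm above the panel (82 mm above the table), at amplifier x -55, y -90 mm (front right). Knob: fluted aluminium cylinder, 38 mm diameter, top 30 mm above the panel, on a 46 mm skirt 4 mm high. A dark line on top points at a ring of 11 white dots on the panel, one per click, 30 mm from the axis.
- volume (a joint): Turn of the volume knob, rad: 0 at the lower stop (line at the dot front left), growing clockwise seen from above, 5.236 at the upper stop. One click is 0.5236 (30 deg); the stop is a click position, so four clicks up is 2.094. Let go, it settles into the nearest click; turning it takes up to about 0.1 N m. It can be gripped at any angle. Starts on the 4th to 8th click.
- power_tip (a point): Tip of the power switch's bat-shaped steel handle, 10 mm thick, 34 mm from pivot to this point. This point moves with the handle. Off: it leans 0.45 rad to the amplifier's front (-x); on: it leans 0.45 rad to the rear (+x).
- power_pivot (a point): Pivot of the power switch, 4 mm above the panel (64 mm above the table), at x = 50 mm, y = -90 mm in the amplifier's frame, 105 mm behind the volume knob's axis. A bushing of 6 mm radius round it stands 6 mm above the panel. The handle swings in the amplifier's x-z plane.
- power (a joint): Swing of the power switch in rad: 0 is off (as at the start), 0.90 is fully on. It is an over-centre toggle: past the middle (0.45) it snaps over by itself and stays; about 2 to 3 N at the tip throws it.
- lamb_a: Painted plaster lamb, white, on a round green base of 30 mm radius, 80 mm tall, loose on the table beside the amplifier; origin at the middle of its underside, z up. To be left standing.
- lamb_b: Painted plaster lamb, brown, same size and base as the white one; to be left standing.
- duck: Painted plaster duck, white, on a round base of 28 mm radius, 75 mm tall; to be left standing.
- rooster: Painted plaster rooster, dark, on a round base of 28 mm radius, 93 mm tall; to be left standing.
Not all that is in view belongs to the job. Leave any red look-alike of the lamb_a alone.

How it is judged:
By the outcome, as a careful person would: the job done as asked, in the order asked, and still so for the second after the job is handed in, with the robot touching nothing.
It also fails if it takes over 72 s, if anything falls off the work surface, if the arm or the gripper's body presses on something with over 40 N, if the wrist force passes 120 N, or if a joint passes its speed limit or range.

### The arm

A 7-joint arm with a two-finger parallel gripper is mounted at the origin on the work surface. World frame = base frame: x ahead of the robot, y to its left, z up, the work surface at z = 0. Lengths are in m, angles in rad, forces in N, time in s.
With the tool pointing down it reaches from about 0.4 to 0.85 m from the base axis. Payload 4.5 kg.
Tool frame: the origin (TCP) lies between the finger pads; the fingertips stand 11 mm ahead of it and the grasp point (between the pads) lies 8 mm behind it (r.tip_reach is the distance from the TCP to the fingertips, in m); x points along the fingers, y is the direction in which the jaws open and shut, and the axes are right-handed (so a half turn about x gives the same grasp; the last joint's range is limited). The gripper opens to 88 mm and grips with 3 to 60 N. Pads are 18 mm wide; open, the fingers measure 123 mm over their backs; the gripper's body (75 mm by 187 mm) begins 45 mm behind the grasp point.
Start: joints at [1.27, 0.689, -0.195, 1.565, 0.157, 0.902, -0.215], TCP at [0.205, -0.59, 0.25] pointing down, gripper open.
Joint ranges: [-3.01, 3.01], [-0.46, 2.08], [-1.47, 1.51], [0.13, 2.56], [-1, 4.14], [0.04, 2.09], [-2.66, 2.66]. Speed limits (rad/s): [2.57, 2.57, 3.14, 3.14, 3.14, 3.14, 3.14].

### API

Orientations are given as a unit quaternion [x, y, z, w].
In Python, from plant import r gives the robot as it stands.
- The arm moves only by the tool drive_tool, never from a script. Its argument "deltas" is a list of rows, each a list of 3 entries, a list of its own where there are three numbers: the turn, a rotation vector about the tool's x, y, z in degrees, then the shift along the tool's x, y, z in cm, then the finger opening in cm, from 0 to 8.81. A call has 1 to 12 rows; each row shifts and turns the commanded pose from where the row before left it, along the tool's axes as they then stand; what a row does not reach is not made up. A row lasts 1/12 s, in which the tool goes at most 41.7 mm and 7.16 degrees, less where a joint would pass 70% of its speed; a pose out of reach is approached as far as the arm can. A call is refused whole if a number of a shift passes 4.17 or a number of a turn 7.16, either way. A call with a gripper value outside its range is refused whole. The fingers move at their own pace and stop on an object; "force" is the grip in N (left out, the last holds). Time passes only in rows, so rows that do not move let the fingers close. It gives the time, the measured TCP pose, the force and the opening at its end, in the units of the state.
- r.get_state(): the state, without advancing time (a new reading comes with each control period).
- r.snapshot(name): name is "side" or "top"; returns a dict with "color" (420x560x3 uint8, red, green, blue), "fov_y" (degrees; the focal length in pixels is half the picture's height over the tangent of half this angle, whatever the lens; pixels are square), "cx", "cy" (the principal point, pixels), "extrinsics" (4x4, takes a point from world to camera coordinates). Camera axes: x right, y up, looking along -z (the intrinsics and any distortion apply to the point x, -y, -z); pixel columns grow to the right and rows downward; lengths in m; the calibration is good to about 2 mm. A picture is of the moment at which its call begins. There is no depth.
- r.finish_job(): hands the job in, once; it reports no verdict.
The state is a dict: "clock": time; "q": joint angles; "qd": joint speeds; "joint_torque": joint torques, N m; "tool_pos": TCP position; "eef_rot": TCP orientation; "contact_force": force on the tool from outside, world axes, zero at the start; "moment": the same for the moment, N m; "opening": opening from 0.0 (shut) to 1.0 (fully open).
Only numpy, scipy, OpenCV 4.12 (cv2) and the standard library are available. Lean on these libraries where they do the work, as an engineer would, in place of code of your own. Each camera call takes 0.05 s, during which the arm holds its last target. There are 200 camera calls.

## Working session

There is one attempt and no reset: what is moved stays moved. The work goes in short steps, Python scripts to look and compute and a tool call to move; the robot and the scene stay as the last step left them, time stands still between calls to the robot, and variables do not carry over. Pictures are saved under pics/ and viewed, about 8 in all and at most 12, crops included, and the job is handed in when it is done.

Besides the shell and the picture viewer there is one more tool, called after "Call:" as a command line: name --argument value ..., lists and objects as JSON in quotes. drive_tool: Moves the arm, as the interface text tells. Its arguments: {"type":"object","properties":{"deltas":{"type":"array","items":{"type":"array"}},"force":{"type":"number"}},"required":["deltas"]}

```bash
mkdir -p pics
cat > h.py <<'E'
import numpy as np, cv2
from plant import r
def snap(n,f=None):
    s=r.snapshot(n)
    if f: cv2.imwrite('pics/'+f,s['color'][:,:,::-1])
    return s
def K(s):
    f=s['color'].shape[0]/2/np.tan(np.radians(s['fov_y'])/2); return f,s['cx'],s['cy']
def ray(s,u,v):
    f,cx,cy=K(s);E=np.array(s['extrinsics']);d=E[:3,:3].T@np.array([(u-cx)/f,-(v-cy)/f,-1]);return -E[:3,:3].T@E[:3,3],d
def onz(s,u,v,z):
    o,d=ray(s,u,v);return o+d*(z-o[2])/d[2]
def proj(s,p):
    f,cx,cy=K(s);E=np.array(s['extrinsics']);c=E[:3,:3]@np.array(p)+E[:3,3];return cx+f*c[0]/-c[2],cy-f*c[1]/-c[2]
E
python3 - <<'E'
from h import *
import pickle
d={}
for n in('side','top'):
    s=snap(n,n+'0.png');d[n]=s;print({k:v for k,v in s.items() if k!='color'})
pickle.dump(d,open('d0.pkl','wb'))
print(r.get_state())
E
```

```text
{'fov_y': 43.62191057322551, 'cx': 280.2252465137648, 'cy': 216.92401802711044, 'extrinsics': array([[-0.9015458 , -0.43249085,  0.01291674,  0.5145157 ],
       [ 0.26264846, -0.52329068,  0.81066803, -0.17581167],
       [-0.34384729,  0.73424691,  0.58536357, -1.03501548],
       [ 0.        ,  0.        ,  0.        ,  1.        ]])}
{'fov_y': 50.21757900120461, 'cx': 283.75240365274044, 'cy': 205.4039155043951, 'extrinsics': array([[ 0.00168383, -0.99973148,  0.02311115,  0.06011967],
       [ 0.99727935,  0.003382  ,  0.0736374 , -0.52966977],
       [-0.07369579,  0.02292428,  0.99701726, -1.01156237],
       [ 0.        ,  0.        ,  0.        ,  1.        ]])}
{'clock': 0.1, 'q': array([ 1.26977543,  0.6898882 , -0.19451662,  1.56620572,  0.15731642,
        0.90250966, -0.21511872]), 'qd': array([-0.00063158, -0.0033076 ,  0.00102933, -0.00444927, -0.00047671,
       -0.00014939, -0.00031022]), 'joint_torque': array([-3.40699327e-03, -5.28499532e+01, -1.27095055e+00, -1.53834647e+01,
       -5.24432631e-02,  2.06857949e-03,  2.58754989e-05]), 'tool_pos': array([ 0.20515392, -0.58980424,  0.24900672]), 'eef_rot': array([-0.69707541, -0.11840057,  0.69735921, -0.1172916 ]), 'contact_force': array([ 0.37486139, -0.41716017,  0.22840674]), 'moment': array([-0.0283579 , -0.00272246,  0.06959331]), 'opening': 0.9995320971613278}
```

View pics/top0.png

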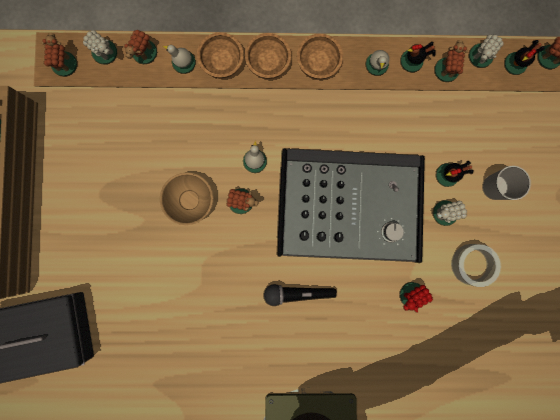

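View pics/side0.png

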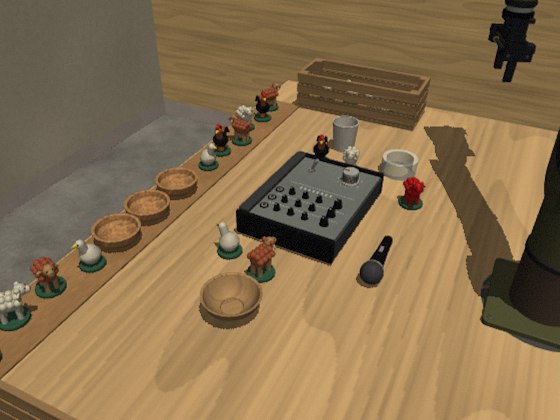

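Run:
```python
from h import *
import pickle
d=pickle.load(open('d0.pkl','rb'));s=d['top'];c=s['color']
a=c[140:275,350:480,::-1];b=c[130:210,290:400,::-1]
A=cv2.resize(a,None,fx=4,fy=4,interpolation=cv2.INTER_CUBIC);A=cv2.resize(A,(520,540))
cv2.imwrite('pics/crop0.png',A)
m=cv2.inRange(cv2.cvtColor(c,cv2.COLOR_RGB2GRAY),0,120).astype(np.uint8)
# panel grey: low saturation
hsv=cv2.cvtColor(c,cv2.COLOR_RGB2HSV);m=((hsv[:,:,1]<90)|(hsv[:,:,2]<60)).astype(np.uint8)
m[:140]=0;m[270:]=0;m[:,:272]=0;m[:,432:]=0
m=cv2.morphologyEx(m,cv2.MORPH_OPEN,np.ones((5,5)))
cn=max(cv2.findContours(m,0,2)[0],key=cv2.contourArea);R=cv2.minAreaRect(cn);B=cv2.boxPoints(R);print(R,B)
for p in B: print(onz(s,*p,.06))
print('knob',onz(s,393,231,.09),'switch',onz(s,395,187,.09))
```

```text
((351.3642272949219, 204.85067749023438), (145.02615356445312, 106.9740219116211), 2.7263107299804688) [[276.3891  254.82806]
 [281.47736 147.97511]
 [426.33936 154.87329]
 [421.2511  261.72626]]
[0.41795565 0.07834624 0.06      ]
[0.65475843 0.06769597 0.06      ]
[ 0.64117791 -0.25722613  0.06      ]
[ 0.40311536 -0.24071315  0.06      ]
knob [ 0.47004391 -0.17118895  0.09      ] switch [ 0.5649133 -0.1770863  0.09     ]
```

View pics/crop0.png

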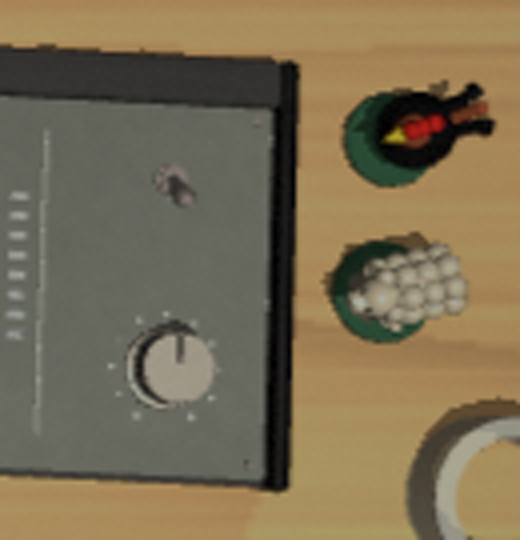

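```bash
cat >> h.py <<'E'
from scipy.spatial.transform import Rotation as Ro
KN=onzk=None
def tgt(p):
    s=r.get_state();T=Ro.from_quat(s['eef_rot']);M=T.as_matrix()
    print('pos',s['tool_pos'].round(4),'q7',round(s['q'][6],3),'clock',round(s['clock'],2),'F',s['contact_force'].round(1),'M',s['moment'].round(3),'open',round(s['opening']*88,1))
    print('toolx',M[:,0].round(4),'jaw yaw deg',np.degrees(np.arctan2(M[1,1],M[0,1])).round(2))
    print('shift cm in tool axes',(100*M.T@(np.array(p)-s['tool_pos'])).round(2))
E
python3 - <<'E'
from h import *
import pickle
d=pickle.load(open('d0.pkl','rb'));s=d['top'];s2=d['side']
k=onz(s,394.75,232,.09);print(k)
for z,p in((.09,k),): print('side px of knob',proj(s2,k))
print('switch tip px->',onz(s,350+183/4,140+190/4,.0946),'bushing',onz(s,350+172/4,140+178/4,.066))
for dz in(2.7,3.3):
  a=np.radians(-dz);print(k[:2]+.105*np.array([np.cos(a),np.sin(a)]))
tgt([k[0],k[1],.2])
sd=s2['color'][130:200,300:400,::-1];cv2.imwrite('pics/crops.png',cv2.resize(sd,None,fx=6,fy=6,interpolation=cv2.INTER_CUBIC))
E
```

```text
[ 0.46791184 -0.17492636  0.09      ]
side px of knob (np.float64(350.1639366585028), np.float64(170.8800921253197))
switch tip px-> [ 0.56330416 -0.17742817  0.0946    ] bushing [ 0.5732557  -0.17930518  0.066     ]
[ 0.57279527 -0.17987253]
[ 0.57273773 -0.18097058]
pos [ 0.2052 -0.5898  0.249 ] q7 -0.215 clock 0.1 F [ 0.4 -0.4  0.2] M [-0.028 -0.003  0.07 ] open 88.0
toolx [-7.0e-04  1.5e-03 -1.0e+00] jaw yaw deg -70.81
shift cm in tool axes [  4.94 -30.54 -38.45]
```

View pics/crops.png

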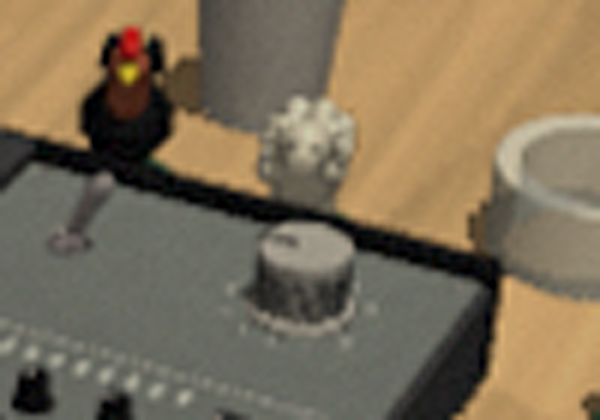

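Call:
drive_tool --deltas '[[[0, 0, 0], [0, -2.5, -3.15], 8.8], [[0, 0, 0], [0, -2.5, -3.15], 8.8], [[0, 0, 0], [0, -2.5, -3.15], 8.8], [[0, 0, 0], [0, -2.5, -3.15], 8.8], [[0, 0, 0], [0, -2.5, -3.15], 8.8], [[0, 0, 0], [0, -2.5, -3.15], 8.8], [[0, 0, 0], [0, -2.5, -3.15], 8.8], [[0, 0, 0], [0, -2.5, -3.15], 8.8], [[0, 0, 0], [0, -2.5, -3.15], 8.8], [[0, 0, 0], [0, -2.5, -3.15], 8.8], [[0, 0, 0], [0, -2.5, -3.15], 8.8], [[0, 0, 0], [0, -2.5, -3.15], 8.8]]' --force 20

```text
clock: 1.1
tool_pos: [0.4643, -0.1809, 0.2496]
eef_rot: [-0.697, -0.118, 0.697, -0.118]
contact_force: [0.5, -0.2, -1.0]
opening: 0.996
```

Call:
drive_tool --deltas '[[[7, 0, 0], [0, 0, 0], 8.8], [[7, 0, 0], [0, 0, 0], 8.8], [[7, 0, 0], [0, 0, 0], 8.8], [[7, 0, 0], [0, 0, 0], 8.8], [[0, 0, 0], [0, 0, 0], 8.8], [[0, 0, 0], [0, 0, 0], 8.8], [[0, 0, 0], [0, 0, 0], 8.8]]'

```text
clock: 1.68
tool_pos: [0.4637, -0.1827, 0.2496]
eef_rot: [-0.705, 0.053, 0.705, 0.053]
contact_force: [1.2, -0.0, -0.6]
opening: 0.994
```

Run:
```python
from h import *
tgt([.468,-.175,.12]);print(r.get_state()['q'].round(2))
```

```text
pos [ 0.4637 -0.1827  0.2496] q7 -1.44 clock 1.68 F [ 1.2 -0.  -0.6] M [0.011 0.028 0.054] open 87.5
toolx [-3.e-04  1.e-04 -1.e+00] jaw yaw deg -98.64
shift cm in tool axes [12.96 -0.83 -0.31]
[ 0.28  0.52 -0.    1.95  0.    0.67 -1.44]
```

Call:
drive_tool --deltas '[[[0, 0, 0], [3, -0.4, -0.15], 6.5], [[0, 0, 0], [3, -0.4, -0.15], 6.5], [[0, 0, 0], [3, 0, 0], 6.5], [[0, 0, 0], [3, 0, 0], 6.5], [[0, 0, 0], [1, 0, 0], 6.5], [[0, 0, 0], [0, 0, 0], 6.5], [[0, 0, 0], [0, 0, 0], 6.5], [[0, 0, 0], [0, 0, 0], 6.5]]'

```text
clock: 2.35
tool_pos: [0.469, -0.1758, 0.1211]
eef_rot: [0.706, -0.054, -0.704, -0.054]
contact_force: [0.9, 0.2, -0.1]
opening: 0.74
```

Run:
```python
from h import *
tgt([.468,-.175,.078])
t=snap('top')['color'][190:270,350:450,::-1];s=snap('side')['color'][130:200,310:410,::-1]
f=lambda a:cv2.resize(a,(500,350),interpolation=cv2.INTER_CUBIC)
cv2.imwrite('pics/c1.png',np.vstack([cv2.resize(t,(500,400)),cv2.resize(s,(500,350))])[:,:])
import os
i=cv2.imread('pics/c1.png');cv2.imwrite('pics/c1.png',cv2.resize(i,(400,600)))
```

```text
pos [ 0.469  -0.1758  0.1211] q7 -1.465 clock 2.35 F [ 0.9  0.2 -0.1] M [ 0.07  -0.023 -0.024] open 65.1
toolx [ 2.5e-03 -7.0e-04 -1.0e+00] jaw yaw deg -98.81
shift cm in tool axes [ 4.31 -0.07  0.12]
```

View pics/c1.png

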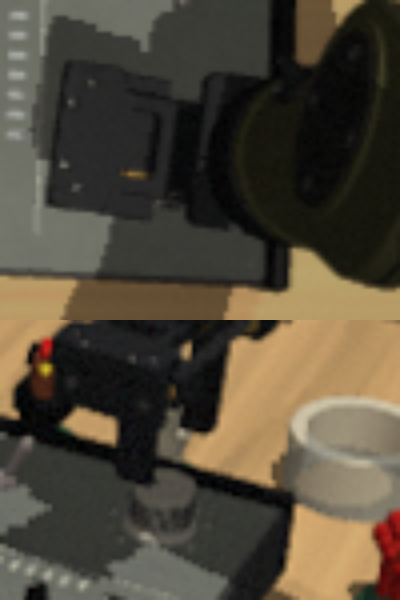

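The gripper hangs above the knob with the two fingers on either side of it (side crop, about 140 and 205, 440). Next I descend and close.

Call:
drive_tool --deltas '[[[0, 0, 0], [1.5, 0, 0.1], 6.5], [[0, 0, 0], [1.5, 0, 0], 6.5], [[0, 0, 0], [1.3, 0, 0], 6.5], [[0, 0, 0], [0, 0, 0], 6.5], [[0, 0, 0], [0, 0, 0], 5], [[0, 0, 0], [0, 0, 0], 4], [[0, 0, 0], [0, 0, 0], 3], [[0, 0, 0], [0, 0, 0], 3], [[0, 0, 0], [0, 0, 0], 3], [[0, 0, 0], [0, 0, 0], 3], [[0, 0, 0], [0, 0, 0], 3]]' --force 20

```text
clock: 3.37
tool_pos: [0.4678, -0.1739, 0.0775]
eef_rot: [0.706, -0.053, -0.704, -0.054]
contact_force: [0.1, 5.3, 7.7]
opening: 0.427
```

Run:
```python
from h import *
tgt([.468,-.175,.078])
```

```text
pos [ 0.4678 -0.1739  0.0775] q7 -1.467 clock 3.37 F [0.1 5.3 7.7] M [ 0.874 -0.039 -0.049] open 37.6
toolx [ 0.0017  0.0012 -1.    ] jaw yaw deg -98.73
shift cm in tool axes [-0.05  0.1  -0.03]
```

Call:
drive_tool --deltas '[[[0, 0, 0], [-0.1, -0.1, 0], 3], [[-6, 0, 0], [0, 0, 0], 3], [[-6, 0, 0], [0, 0, 0], 3], [[-6, 0, 0], [0, 0, 0], 3], [[-6, 0, 0], [0, 0, 0], 3], [[-6, 0, 0], [0, 0, 0], 3], [[-6, 0, 0], [0, 0, 0], 3], [[-6, 0, 0], [0, 0, 0], 3], [[-6, 0, 0], [0, 0, 0], 3], [[-6, 0, 0], [0, 0, 0], 3], [[-6, 0, 0], [0, 0, 0], 3], [[0, 0, 0], [0, 0, 0], 3]]'

```text
clock: 4.37
tool_pos: [0.468, -0.1744, 0.0777]
eef_rot: [0.638, 0.306, -0.637, 0.306]
contact_force: [2.9, -0.2, -4.2]
opening: 0.43
```

Run:
```python
from h import *
tgt([.468,-.1735,.078])
```

```text
pos [ 0.468  -0.1744  0.0777] q7 -0.893 clock 4.37 F [ 2.9 -0.2 -4.2] M [ 0.143 -0.414  0.028] open 37.8
toolx [ 1.9e-03  1.0e-04 -1.0e+00] jaw yaw deg -38.68
shift cm in tool axes [-0.03 -0.06 -0.07]
```

Call:
drive_tool --deltas '[[[-7, 0, 0], [0, 0, 0], 3], [[-7, 0, 0], [0, 0, 0], 3], [[-7, 0, 0], [0, 0, 0], 3], [[-7, 0, 0], [0, 0, 0], 3], [[-7, 0, 0], [0, 0, 0], 3], [[-7, 0, 0], [0, 0, 0], 3], [[-7, 0, 0], [0, 0, 0], 3], [[-7, 0, 0], [0, 0, 0], 3], [[-7, 0, 0], [0, 0, 0], 3], [[-7, 0, 0], [0, 0, 0], 3], [[-7, 0, 0], [0, 0, 0], 3], [[0, 0, 0], [0, 0, 0], 3]]'

```text
clock: 5.37
tool_pos: [0.4688, -0.1744, 0.0777]
eef_rot: [0.31, 0.635, -0.308, 0.637]
contact_force: [6.0, 0.0, -6.1]
opening: 0.423
```

Run:
```python
from h import *
tgt([.468,-.1735,.078])
```

```text
pos [ 0.4688 -0.1744  0.0777] q7 -0.012 clock 5.37 F [ 6.   0.  -6.1] M [-0.026 -1.137  0.078] open 37.2
toolx [ 3.e-03  8.e-04 -1.e+00] jaw yaw deg 38.18
shift cm in tool axes [-0.03 -0.   -0.12]
```

Call:
drive_tool --deltas '[[[-5, 0, 0], [0, 0, 0], 3], [[-4, 0, 0], [0, 0, 0], 3], [[-4, 0, 0], [0, 0, 0], 3], [[-4, 0, 0], [0, 0, 0], 3], [[0, 0, 0], [0, 0, 0], 3], [[0, 0, 0], [0, 0, 0], 3], [[0, 0, 0], [0, 0, 0], 3]]'

```text
clock: 5.95
tool_pos: [0.4686, -0.1741, 0.0778]
eef_rot: [0.214, 0.673, -0.213, 0.675]
contact_force: [4.8, 1.2, -6.4]
opening: 0.424
```

Run:
```python
from h import *
tgt([.468,-.1735,.078])
```

```text
pos [ 0.4686 -0.1741  0.0778] q7 0.22 clock 5.95 F [ 4.8  1.2 -6.4] M [ 0.196 -1.218 -0.071] open 37.4
toolx [ 2.5e-03  7.0e-04 -1.0e+00] jaw yaw deg 54.83
shift cm in tool axes [-0.02  0.01 -0.08]
```

Call:
drive_tool --deltas '[[[0, 0, 0], [0, 0, 0], 6.5], [[0, 0, 0], [0, 0, 0], 6.5], [[0, 0, 0], [0, 0, 0], 6.5], [[0, 0, 0], [0, 0, 0], 6.5], [[0, 0, 0], [-3, 0, 0], 6.5], [[0, 0, 0], [-4, 0, 0], 6.5], [[0, 0, 0], [-4, 0, 0], 6.5], [[0, 0, 0], [-2, 2, -1], 6.5], [[0, 0, 0], [0, 3, -2], 6.5], [[0, 0, 0], [0, 3, -2], 6.5], [[0, 0, 0], [0, 3, -2], 6.5], [[0, 0, 0], [0, 0, 0], 6.5]]'

```text
clock: 6.95
tool_pos: [0.4728, -0.0356, 0.2091]
eef_rot: [0.21, 0.675, -0.206, 0.676]
contact_force: [0.6, 1.2, -0.0]
opening: 0.735
```

Run:
```python
from h import *
tgt([.468,-.1735,.078])
t=snap('top')['color'][160:280,330:490,::-1];s=snap('side')['color'][130:220,290:410,::-1]
cv2.imwrite('pics/c2.png',np.vstack([cv2.resize(t,(400,300),interpolation=2),cv2.resize(s,(400,300),interpolation=2)]))
```

```text
pos [ 0.4728 -0.0356  0.2091] q7 0.209 clock 6.95 F [ 0.6  1.2 -0. ] M [-0.008 -0.113  0.002] open 64.7
toolx [ 0.003   0.0053 -1.    ] jaw yaw deg 55.77
shift cm in tool axes [ 13.04 -11.75   7.36]
```

View pics/c2.png

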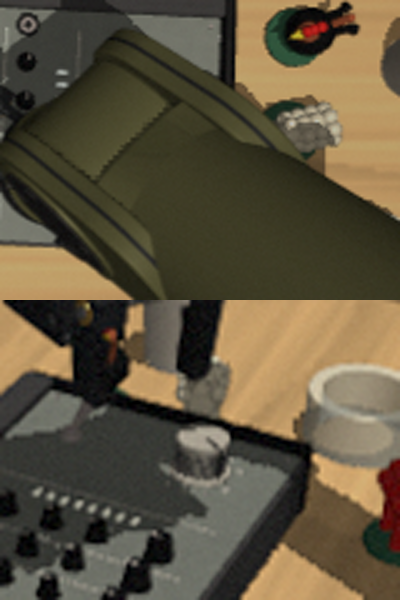

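The side crop shows the knob's line now on the front side of the top, at about (215,442). The arm blocks the top view, so I'll measure the line's angle from the side picture by casting rays onto the top of the knob.

```bash
cat >> h.py <<'E'
def knob(s,amp=-3.0):
    g=cv2.cvtColor(s['color'],cv2.COLOR_RGB2GRAY).astype(float);P=[];G=[]
    c=onz(s,*(np.array(proj(s,[.4682,-.174,.09]))),.09)
    u0,v0=map(int,proj(s,c))
    # knob top = bright blob: refine centre
    pts=[(u,v) for u in range(u0-14,u0+15) for v in range(v0-14,v0+15)]
    X=np.array([onz(s,u,v,.09)[:2] for u,v in pts])-c[:2];g=np.array([g[v,u] for u,v in pts])
    rr=np.hypot(*X.T);i=(rr<.015)
    w=np.clip(np.median(g[i])-g[i]-12,0,None);m=(w[:,None]*X[i]).sum(0)/w.sum()
    for n in range(0,360,15):
        q=np.array([np.cos(np.radians(n)),np.sin(np.radians(n))])
        k=i&(rr>.004)&(X@q/np.maximum(rr,1e-6)>.94);print(n,int(g[k].mean()) if k.any() else None,end='; ')
    print('\nline dir (world deg)',np.degrees(np.arctan2(m[1],m[0])),'mean',m*1000)
E
python3 - <<'E'
from h import *
import pickle
print('start, expect ~-3 (rear)')
knob(pickle.load(open('d0.pkl','rb'))['side'])
print('now: lower stop would be ~147')
knob(snap('side'))
E
```

```text
start, expect ~-3 (rear)
0 125; 15 144; 30 152; 45 152; 60 154; 75 153; 90 151; 105 149; 120 149; 135 150; 150 151; 165 153; 180 154; 195 153; 210 152; 225 152; 240 153; 255 153; 270 154; 285 152; 300 142; 315 129; 330 105; 345 111; 
line dir (world deg) -22.875111617270857 mean [ 8.44451179 -3.56277954]
now: lower stop would be ~147
0 158; 15 163; 30 163; 45 163; 60 161; 75 160; 90 159; 105 157; 120 156; 135 149; 150 125; 165 107; 180 132; 195 151; 210 150; 225 153; 240 162; 255 162; 270 159; 285 155; 300 149; 315 149; 330 153; 345 156; 
line dir (world deg) -178.5829304745747 mean [-5.49299717 -0.13588342]
```

Call:
drive_tool --deltas '[[[-6.3, 0, 0], [0, 0, 0], 0], [[-6.3, 0, 0], [0, 0, 0], 0], [[-6.3, 0, 0], [0, 0, 0], 0], [[-6.3, 0, 0], [0, 0, 0], 0], [[-6.3, 0, 0], [0, 0, 0], 0], [[0, 0, 0], [0, 4, 0], 0], [[0, 0, 0], [0, 4, 0], 0], [[0, 0, 0], [0, 4, 0], 0], [[0, 0, 0], [0, 3, 0], 0], [[0, 0, 0], [0, 0, 0], 0]]'

```text
clock: 7.93
tool_pos: [0.4817, 0.1118, 0.2085]
eef_rot: [0.021, 0.706, -0.017, 0.708]
contact_force: [1.6, 0.9, -0.1]
opening: 0.011
```

Run:
```python
from h import *
tgt([.54,-.18,.15])
s=snap('top');knob(s)
t=s['color'][160:280,330:490,::-1]
cv2.imwrite('pics/c3.png',cv2.resize(t,(800,600),interpolation=2))
```

```text
pos [0.4817 0.1118 0.2085] q7 0.387 clock 7.93 F [ 1.6  0.9 -0.1] M [ 0.115 -0.145  0.021] open 1.0
toolx [ 0.0021  0.006  -1.    ] jaw yaw deg 86.98
shift cm in tool axes [  5.69 -28.87   7.35]
0 24; 15 25; 30 23; 45 23; 60 24; 75 29; 90 35; 105 47; 120 56; 135 65; 150 61; 165 50; 180 40; 195 37; 210 39; 225 37; 240 33; 255 31; 270 32; 285 34; 300 32; 315 28; 330 24; 345 22; 
line dir (world deg) -14.300414876694669 mean [12.76163121 -3.25299742]
```

View pics/c3.png

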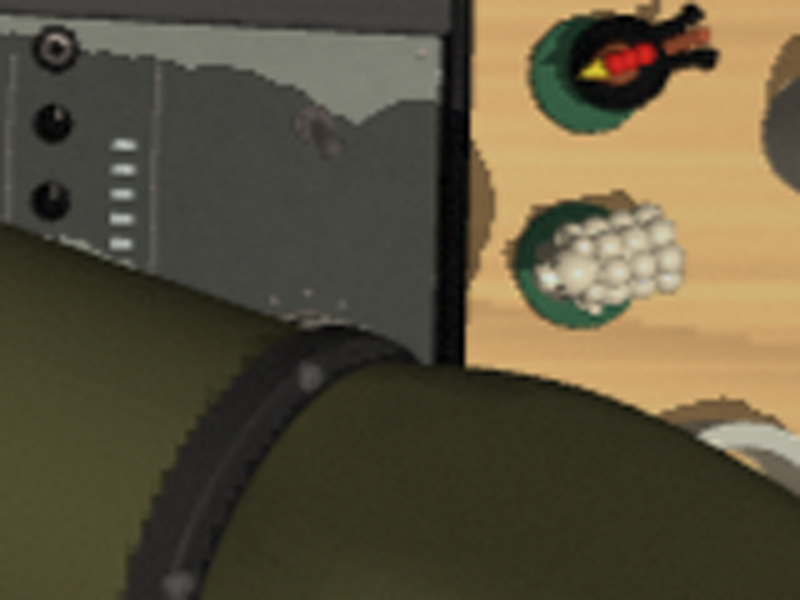

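The arm's elbow still covers the knob from above. I'll use an enlarged side view, with the eleven dot positions projected into it.

Run:
```python
from h import *
import pickle
s0=pickle.load(open('d0.pkl','rb'))['side'];s=snap('side');o=[]
for q in(s0,s):
    im=cv2.resize(q['color'][150:200,320:380,::-1],None,fx=10,fy=10,interpolation=2)
    k=np.array([.4682,-.174])
    for i in range(11):
        a=np.radians(147-30*i)
        u,v=proj(q,[k[0]+.03*np.cos(a),k[1]+.03*np.sin(a),.06]);p=(int((u-320+.5)*10),int((v-150+.5)*10))
        cv2.circle(im,p,6,(0,0,255) if i==0 else (0,255,0) if i==4 else (255,0,0),1)
    o.append(im[:,100:500])
cv2.imwrite('pics/c4.png',np.hstack(o))
```

```text
(no output)
```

View pics/c4.png

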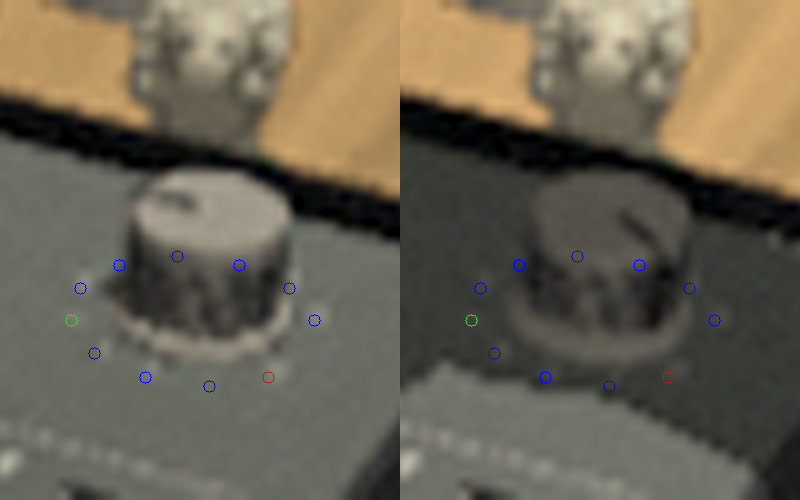

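The line agrees with the red circle, the lower-stop dot at front left. The start picture agrees with the 5th click, and I turned it 150° down. Next I go to the front of the switch.

Call:
drive_tool --deltas '[[[0, 0, 0], [0, -3.6, 0.86], 0], [[0, 0, 0], [0, -3.6, 0.86], 0], [[0, 0, 0], [0, -3.6, 0.86], 0], [[0, 0, 0], [0, -3.6, 0.86], 0], [[0, 0, 0], [0, -3.6, 0.86], 0], [[0, 0, 0], [0, -3.6, 0.86], 0], [[0, 0, 0], [0, -3.6, 0.86], 0], [[0, 0, 0], [0, -3.6, 0.86], 0], [[0, 0, 0], [0, 0, 0], 0], [[0, 0, 0], [3.5, 0, 0], 0], [[0, 0, 0], [0, 0, 0], 0], [[0, 0, 0], [0, 0, 0], 0]]'

```text
clock: 9.03
tool_pos: [0.5304, -0.1878, 0.1712]
eef_rot: [0.021, 0.709, -0.022, 0.705]
contact_force: [0.9, 0.4, 1.5]
opening: 0.002
```

Run:
```python
from h import *
tgt([.535,-.18,.094])
```

```text
pos [ 0.5304 -0.1878  0.1712] q7 0.971 clock 9.03 F [0.9 0.4 1.5] M [ 0.057 -0.174  0.065] open 0.2
toolx [-5.6e-03 -5.0e-04 -1.0e+00] jaw yaw deg 86.52
shift cm in tool axes [7.72 0.82 0.45]
```

Call:
drive_tool --deltas '[[[0, 0, 0], [2.7, 0.4, 0.1], 0], [[0, 0, 0], [2.5, 0.4, 0.1], 0], [[0, 0, 0], [2.5, 0, 0], 0], [[0, 0, 0], [0, 0, 0], 0], [[0, 0, 0], [0, 0, 0], 0], [[0, 0, 0], [0, 0, 0], 0]]'

```text
clock: 9.53
tool_pos: [0.5366, -0.1779, 0.0976]
eef_rot: [0.02, 0.706, -0.021, 0.708]
contact_force: [-0.0, 0.2, 0.5]
opening: 0.007
```

Run:
```python
from h import *
tgt([.572,-.18,.094])
s=snap('side');cv2.imwrite('pics/c5.png',cv2.resize(s['color'][130:210,290:390,::-1],None,fx=5,fy=5,interpolation=2))
```

```text
pos [ 0.5366 -0.1779  0.0976] q7 0.849 clock 9.53 F [-0.   0.2  0.5] M [ 0.037 -0.159 -0.023] open 0.6
toolx [ 2.2e-03 -5.0e-04 -1.0e+00] jaw yaw deg 86.67
shift cm in tool axes [ 0.37 -0.    3.55]
```

View pics/c5.png

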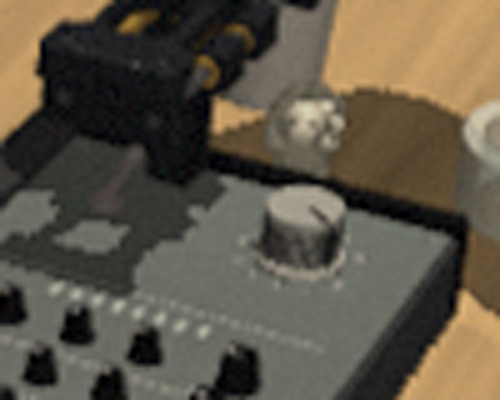

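The closed fingers (at about 180,150) stand in front of the lever (at about 120,175). The knob's line points front left, at the stop. Now I push to the rear.

Call:
drive_tool --deltas '[[[0, 0, 0], [0.3, -0.1, 0.4], 0], [[0, 0, 0], [0, 0, 0.4], 0], [[0, 0, 0], [0, 0, 0.4], 0], [[0, 0, 0], [0, 0, 0.4], 0], [[0, 0, 0], [0, 0, 0.4], 0], [[0, 0, 0], [0, 0, 0.4], 0], [[0, 0, 0], [0, 0, 0.4], 0], [[0, 0, 0], [0, 0, 0], 0], [[0, 0, 0], [0, 0, 0], 0]]'

```text
clock: 10.33
tool_pos: [0.5644, -0.1802, 0.0927]
eef_rot: [0.021, 0.706, -0.02, 0.707]
contact_force: [0.4, 0.9, 0.4]
opening: 0.006
```

Run:
```python
from h import *
tgt([.57,-.18,.094])
s=snap('side');cv2.imwrite('pics/c6.png',cv2.resize(s['color'][130:210,290:390,::-1],None,fx=5,fy=5,interpolation=2))
```

```text
pos [ 0.5644 -0.1802  0.0927] q7 0.894 clock 10.33 F [0.4 0.9 0.4] M [ 0.08  -0.091  0.052] open 0.6
toolx [ 1.2e-03  3.0e-04 -1.0e+00] jaw yaw deg 86.68
shift cm in tool axes [-0.13  0.06  0.56]
```

View pics/c6.png

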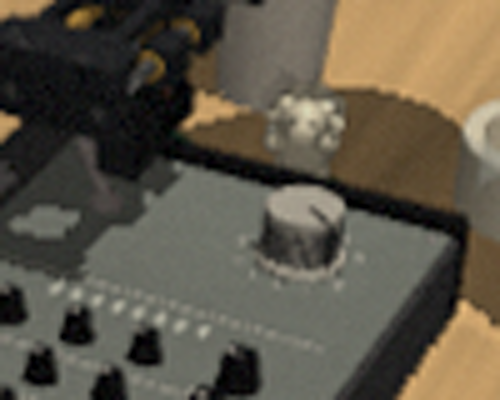

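The lever now leans to the rear, from its base at (110,205) to its tip at (85,150), with no contact force, so the power is on. Next I go back to the knob.

Call:
drive_tool --deltas '[[[0, 0, 0], [0, 0, -1.5], 0], [[0, 0, 0], [-3, 0, 0], 0], [[0, 0, 0], [-3, 0, 0], 0], [[0, 0, 0], [0, 0.1, -2.8], 6.5], [[0, 0, 0], [0, 0.1, -2.8], 6.5], [[0, 0, 0], [0, 0.1, -2.4], 6.5], [[0, 0, 0], [0, 0, 0], 6.5], [[0, 0, 0], [0, 0, 0], 6.5], [[0, 0, 0], [0, 0, 0], 6.5]]'

```text
clock: 11.13
tool_pos: [0.47, -0.172, 0.153]
eef_rot: [0.021, 0.706, -0.021, 0.707]
contact_force: [0.7, -0.6, 0.1]
opening: 0.438
```

Run:
```python
from h import *
tgt([.4682,-.174,.079])
```

```text
pos [ 0.47  -0.172  0.153] q7 0.836 clock 11.13 F [ 0.7 -0.6  0.1] M [ 0.009 -0.121 -0.019] open 38.5
toolx [ 0.0017 -0.     -1.    ] jaw yaw deg 86.67
shift cm in tool axes [ 7.4  -0.21 -0.18]
```

Call:
drive_tool --deltas '[[[0, 0, 0], [0, -0.2, -0.2], 6.5], [[0, 0, 0], [0, 0, 0], 6.5], [[0, 0, 0], [0, 0, 0], 6.5], [[0, 0, 0], [0, 0, 0], 6.5], [[0, 0, 0], [2.5, 0, 0], 6.5], [[0, 0, 0], [2.5, 0, 0], 6.5], [[0, 0, 0], [2.4, 0, 0], 6.5], [[0, 0, 0], [0, 0, 0], 6.5], [[0, 0, 0], [0, 0, 0], 6.5], [[0, 0, 0], [0, 0, 0], 6.5]]'

```text
clock: 11.97
tool_pos: [0.4675, -0.1735, 0.0796]
eef_rot: [0.02, 0.706, -0.02, 0.707]
contact_force: [0.5, -0.2, 1.0]
opening: 0.742
```

Run:
```python
from h import *
tgt([.4682,-.174,.079])
```

```text
pos [ 0.4675 -0.1735  0.0796] q7 0.676 clock 11.97 F [ 0.5 -0.2  1. ] M [ 0.072 -0.181 -0.028] open 65.3
toolx [ 1.3e-03  2.0e-04 -1.0e+00] jaw yaw deg 86.7
shift cm in tool axes [ 0.06 -0.05  0.07]
```

Call:
drive_tool --deltas '[[[0, 0, 0], [0, 0, 0], 5], [[0, 0, 0], [0, 0, 0], 4], [[0, 0, 0], [0, 0, 0], 3], [[0, 0, 0], [0, 0, 0], 3], [[0, 0, 0], [0, 0, 0], 3], [[0, 0, 0], [0, 0, 0], 3], [[0, 0, 0], [0, 0, 0], 3]]' --force 20

```text
clock: 12.55
tool_pos: [0.4671, -0.1738, 0.0792]
eef_rot: [0.02, 0.707, -0.021, 0.707]
contact_force: [-1.1, 0.1, 5.8]
opening: 0.421
```

Run:
```python
from h import *
tgt([.4682,-.174,.079])
```

```text
pos [ 0.4671 -0.1738  0.0792] q7 0.674 clock 12.55 F [-1.1  0.1  5.8] M [0.018 0.03  0.005] open 37.0
toolx [ 8.e-04 -4.e-04 -1.e+00] jaw yaw deg 86.68
shift cm in tool axes [ 0.02 -0.01  0.11]
```

Call:
drive_tool --deltas '[[[6, 0, 0], [0, 0, 0], 3], [[6, 0, 0], [0, 0, 0], 3], [[6, 0, 0], [0, 0, 0], 3], [[6, 0, 0], [0, 0, 0], 3], [[6, 0, 0], [0, 0, 0], 3], [[6, 0, 0], [0, 0, 0], 3], [[6, 0, 0], [0, 0, 0], 3], [[6, 0, 0], [0, 0, 0], 3], [[6, 0, 0], [0, 0, 0], 3], [[6, 0, 0], [0, 0, 0], 3], [[0, 0, 0], [0, 0, 0], 3]]'

```text
clock: 13.47
tool_pos: [0.4678, -0.1727, 0.0792]
eef_rot: [0.372, 0.601, -0.371, 0.602]
contact_force: [0.3, 2.8, 4.9]
opening: 0.423
```

Call:
drive_tool --deltas '[[[6, 0, 0], [0, 0, 0], 3], [[6, 0, 0], [0, 0, 0], 3], [[6, 0, 0], [0, 0, 0], 3], [[6, 0, 0], [0, 0, 0], 3], [[6, 0, 0], [0, 0, 0], 3], [[6, 0, 0], [0, 0, 0], 3], [[6, 0, 0], [0, 0, 0], 3], [[6, 0, 0], [0, 0, 0], 3], [[6, 0, 0], [0, 0, 0], 3], [[6, 0, 0], [0, 0, 0], 3], [[0, 0, 0], [0, 0, 0], 3], [[0, 0, 0], [0, 0, 0], 3]]'

```text
clock: 14.47
tool_pos: [0.4692, -0.1728, 0.0792]
eef_rot: [0.623, 0.337, -0.62, 0.338]
contact_force: [3.6, 3.6, 5.5]
opening: 0.428
```

Run:
```python
from h import *
tgt([.4682,-.174,.079])
```

```text
pos [ 0.4692 -0.1728  0.0792] q7 -0.947 clock 14.47 F [3.6 3.6 5.5] M [ 0.652 -0.869  0.002] open 37.7
toolx [ 0.0046  0.0011 -1.    ] jaw yaw deg -32.97
shift cm in tool axes [ 0.02 -0.01  0.16]
```

Call:
drive_tool --deltas '[[[0, 0, 0], [0, 0, 0], 6.5], [[0, 0, 0], [0, 0, 0], 6.5], [[0, 0, 0], [0, 0, 0], 6.5], [[0, 0, 0], [0, 0, 0], 6.5], [[0, 0, 0], [0, 0, 0], 6.5], [[0, 0, 0], [-3, 0, 0], 6.5], [[0, 0, 0], [-4, 0, 0], 6.5], [[0, 0, 0], [-4, 0, 0], 6.5], [[0, 0, 0], [-4, 0, 0], 6.5], [[0, 0, 0], [-2, 0, 0], 6.5], [[0, 0, 0], [0, 0, 0], 6.5]]'

```text
clock: 15.38
tool_pos: [0.469, -0.1744, 0.2529]
eef_rot: [0.624, 0.333, -0.62, 0.338]
contact_force: [-0.1, 1.4, -0.9]
opening: 0.739
```

Call:
drive_tool --deltas '[[[0, 0, 0], [0, 0, 4], 6.5], [[0, 0, 0], [0, 0, 4], 6.5], [[0, 0, 0], [0, 0, 4], 6.5], [[0, 0, 0], [0, 0, 4], 6.5], [[0, 0, 0], [0, 0, 4], 6.5], [[0, 0, 0], [0, 0, 4], 6.5], [[0, 0, 0], [0, 0, 4], 6.5], [[0, 0, 0], [0, 0, 4], 6.5], [[0, 0, 0], [0, 0, 4], 6.5], [[0, 0, 0], [0, 0, 4], 6.5], [[0, 0, 0], [0, 0, 0], 6.5], [[0, 0, 0], [0, 0, 0], 6.5]]'

```text
clock: 16.38
tool_pos: [0.2439, -0.5095, 0.2468]
eef_rot: [-0.623, -0.335, 0.624, -0.333]
contact_force: [0.7, 1.4, -0.0]
opening: 0.74
```

Run:
```python
from h import *
tgt([.4682,-.174,.079])
t=snap('top');s=snap('side')
a=cv2.resize(t['color'][140:320,230:500,::-1],(450,300),interpolation=2)
a=cv2.resize(t['color'][165:265,360:480,::-1],(480,400),interpolation=2)
b=cv2.resize(t['color'][130:310,220:490,::-1],(300,200),interpolation=2)
c=cv2.resize(s['color'][100:310,190:440,::-1],(300,252),interpolation=2)
o=np.zeros((452,780,3),np.uint8);o[:400,:480]=a;o[:200,480:]=b;o[200:452,480:]=c
cv2.imwrite('pics/c7.png',o)
```

```text
pos [ 0.2439 -0.5095  0.2468] q7 0.03 clock 16.38 F [ 0.7  1.4 -0. ] M [-0.007 -0.052 -0.006] open 65.1
toolx [-0.0025  0.0017 -1.    ] jaw yaw deg -33.65
shift cm in tool axes [ 16.78   0.13 -40.36]
```

View pics/c7.png

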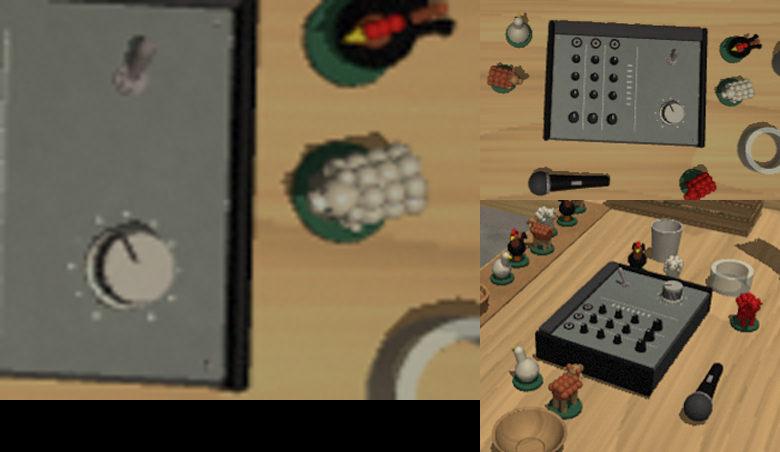

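The final picture shows the knob's line at (140,262) to (122,236), 30° left of rear. That is one click below the rear dot (the 5th), so it is the 4th click. The lever leans to the rear and all four figures stand.

```bash
python3 -c "
from h import *
print(r.finish_job())"
```

```text
the job is handed in; nothing more can be done
None
```

The amplifier is on with the volume at the fourth click, done in the order you asked, and the job was handed in at about 16.5 s.

- **Volume down:** the knob started on the 5th click. I gripped it and turned it about 154° anticlockwise to the lower stop. The arm blocked the top camera, so I confirmed this only from side views; the line sat within a few degrees of the front-left dot.
- **Power on:** I pushed the switch to the rear with closed fingers. It snapped over and leaned to the rear with no force left on the fingers.
- **Volume up:** I turned the knob 120° clockwise, let go and withdrew.

In the last pictures, the knob's line is one click short of the rear dot, which is click 4. The switch still leans to the rear, and both lambs, the duck and the rooster are standing. The red lamb was not touched. The contact forces I read were under 10 N.

My numeric estimate of the knob angle from the side view was off by about 15–20°, because the knob centre it used was slightly out. I went by the enlarged pictures instead.

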